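# Third hand at the mandrel mount

## Robot

A 6-joint arm with a two-finger parallel gripper is mounted at the origin on the work surface. World frame = base frame: x ahead of the robot, y to its left, z up, the work surface at z = 0. Lengths are in mm, angles in rad, forces in N, time in s.
With the tool pointing down it reaches from about 400 to 925 mm from the base axis. Payload 12.5 kg.
Tool frame: the origin (TCP) lies midway between the tips of the shut fingers; the grasp point (between the pads) lies 19 mm behind it; z points along the fingers, y is the direction in which the jaws open and shut (so a half turn about z gives the same grasp; the last joint's range is limited). The gripper opens to 95 mm and grips with 3 to 60 N. Pads are 20 mm wide; open, the fingers measure 119 mm over their backs; the gripper's body (75 mm by 180 mm) begins 59 mm behind the grasp point.
Start: joints at [-1.294, 0.491, 1.559, -0, 1.092, -0.106], TCP at [233.473, -579.773, 214.661] pointing down, gripper open.
Joint ranges: [-3.1, 3.1], [-0.84, 2.19], [0.05, 2.79], [-1.13, 4.28], [0.06, 2.93], [-2.69, 2.69]. Speed limits (rad/s): [2.22, 2.22, 2.79, 3.14, 3.14, 3.14].

## Interface

Orientations are given as [roll, pitch, yaw] about the fixed x, y, z axes, in that order (R = Rz(yaw) Ry(pitch) Rx(roll)).
In Python, from cell import env gives the robot as it stands.
- The arm moves only by the tool drive_tool, never from a script. Its argument "increments" is a list of rows, each a list of 2 entries, a list of its own where there are three numbers: the shift along the tool's x, y, z as a fraction of full scale, then the turn, a rotation vector about the tool's x, y, z as a fraction of full scale. In form: [[[x, y, z], [ax, ay, az]], ...]. A call has 1 to 5 rows; each row shifts and turns the commanded pose from where the row before left it, along the tool's axes as they then stand; what a row does not reach is not made up. Full scale, the value 1, is 30 mm for a shift and 0.08 rad for a turn. A row lasts 1/12 s, in which the tool goes at most 41.7 mm and 7.16 degrees, less where a joint would pass 70% of its speed; a pose out of reach is approached as far as the arm can. A call with a number of a shift or a turn outside -1 to 1 is refused whole. A call with a gripper value outside its range is refused whole. "jaw" is the opening, from -1 (shut) to 1 (fully open), so that 0 is half open, set as the call begins (left out, the last holds). The fingers move at their own pace and stop on an object; the grip force is fixed at half the most. Time passes only in rows, so rows that do not move let the fingers close. It gives the time, the measured TCP pose, the force and the opening at its end, in the units of the state.
- env.state(): the state, without advancing time (a new reading comes with each control period).
- env.read_camera(name): name is "side" or "top" or "wrist"; returns a dict with "pixels" (420x560x3 uint8, blue, green, red), "vertical_fov" (degrees; the focal length in pixels is half the picture's height over the tangent of half this angle, whatever the lens; pixels are square), "cx", "cy" (the principal point, pixels), "world_to_cam" (4x4, takes a point from world to camera coordinates). Camera axes: x right, y down, z forward; pixel columns grow to the right and rows downward; lengths in mm; the calibration is good to about 2 mm. A picture is of the moment at which its call begins. There is no depth.
- env.job_done(): hands the job in, once; it reports no verdict.
Trained networks look in a picture, given as the dict that the camera call returned (one of the last four; its "shot" number tells which), for a name from the list of things; names that differ only in an ending like _2 or _b are one class to them, and where a whole thing is asked for, a point or a joint stands for the part that bears it (a point fixed in the world has none). Each returns a list of dicts, best first, with "score" (0 to 1); they miss things now and then, are a little off and sometimes report something else, mostly with a low value. They report only what shows in the picture. A call takes as long as a camera call.
- env.boxes_of(target, picture): "point" ([x, y, z] in mm, in world coordinates, good to about 4 mm: the middle of the surface that is visible of it).
- env.tip_of(target, picture): "point" ([x, y, z] in mm, in world coordinates, good to about 4 mm: a listed point, or the origin of a listed thing).
The state is a dict: "t": time; "joints": joint angles; "qvel": joint speeds; "tau": joint torques, N m; "eef_pos": TCP position; "tcp_rot": TCP orientation; "ft_force": force on the tool from outside, world axes, zero at the start; "moment": the same for the moment, N m; "opening": opening from 0.0 (shut) to 1.0 (fully open).
Only numpy, scipy, OpenCV 4.12 (cv2) and the standard library are available. Lean on these libraries where they do the work, as an engineer would, in place of code of your own. Each camera call takes 0.05 s, during which the arm holds its last target.

## Task

Lift the stepped steel mandrel out of its wooden rest, pass its tang through the bore of the grey mandrel mount until its collar sits fully home against the boss, and keep pressing it home with a steady push of about 10 N (a kilo's weight) so that I can do up the thumbscrew. Hold that push for a good three seconds and finish still gripping the mandrel and pushing, with its collar square and flush on the boss. Do not ram the mount, and leave the mug, hammer, wire spool and bench block where they are.

Things in the scene. Friction and masses are not known exactly. Their poses are not given: they have to be found in the camera images.
- mandrel: Loose stepped steel mandrel, round, 200 mm long, about 0.55 kg. Origin: on the axis, centre of the collar's seating face; +x along the axis to the tang tip. Towards +x: tang 14.5 mm in diameter, 42 mm long. Towards -x: collar 36 mm in diameter (x 0 to -8 mm), then plain steps of 26 mm (to x -68), 21 mm (to -113) and 16 mm diameter (to -158). Starts level in the rest, axis 60 mm above the bench.
- collar: The collar of the mandrel, part of it: disc 36 mm in diameter, 8 mm thick (x 0 to -8 mm). Origin and axes as the mandrel's; its +x face is the seating face that goes against the boss.
- tang_tip (a point): End of the mandrel's tang, on its axis, 42 mm from the collar's seating face; +x points outwards along the tang. The last 8 mm of the tang taper to 8 mm diameter.
- grip_land (a point): Point on the mandrel's axis in its 26 mm step, 48 mm from the collar's seating face, close to the centre of mass (53 mm from that face): the free stretch between the rest's cheeks to grip from above. Axes as the mandrel's.
- mount: Fixed grey cast mount: base 120 x 80 x 10 mm, a web, and a round boss 48 mm in diameter, 30 mm long, with a level 16 mm bore right through it, axis 90 mm above the bench. Origin: on the bench under the middle of the boss. +x is the way the tang goes in, roughly to the robot's left; the boss's front face looks to -x. Base from x -45 to +75 mm. Thumbscrew at bore height to 60 mm on the -y side.
- bore (a point): Centre of the bore's mouth in the boss's front face, 90 mm above the bench; +x points into the bore. Fully home, the mandrel's origin and +x lie on this point and its +x, and 12 mm of tang show behind the boss. Collar on boss is rigid metal, no spring: only the arm and grip give, a millimetre or so at 10 N.
- rest: Fixed wooden rest: base 150 x 70 x 14 mm and two cheeks 14 mm thick, 56 mm wide, 64 mm high, 55 mm either side of the origin along x, with open-topped notches that carry the tang and the 21 mm step. Origin: centre of the underside; +x as the mandrel's, whose origin starts 31 to 39 mm from it towards +x. The mandrel lifts straight out.
- mug: Bystander: white mug, 82 mm in diameter, 95 mm high, handle to +y; origin at the centre of its underside.
- hammer: Bystander: wooden-handled hammer lying flat, 270 mm long, origin under the middle of its length, head at +x; at most 30 mm high.
- spool: Bystander: upright spool of brass wire, 54 mm in diameter, 46 mm high; origin at the centre of its underside.
- bench_block: Bystander: square steel bench block on a rubber foot, 100 x 100 mm, 26 mm high; origin at the centre of its underside.

How it is judged (in metres and radians):
On the way, in this order (a step that is already met when the one before it is completed fails the run):
1. the tang has entered the bore (x of tang_tip in the frame of bore above 0.01 m and y of tang_tip in the frame of bore between -0.005 and 0.005 m and z of tang_tip in the frame of bore between -0.005 and 0.005 m and angle between the x axis of mandrel and the x axis of bore, either way round below 0.15 rad), for 0.05 s.
2. the collar is home and pressed on the boss with 4 to 18 N for 2 s (distance between mandrel and bore below 0.003 m and contact force between collar and mount between 4 and 18 N and contact force between the fingers and mandrel above 20 N), for 2 s.
At the end, for the whole second after the job is handed in: Tang right through the bore; centre of the collar's seating face within 3 mm of the bore mouth's centre, square within 0.05 rad; collar pressing on the boss with 4 to 18 N; mandrel still gripped between the fingers (over 20 N on it), clear of its rest, at rest (all of step 2 and angle between the x axis of mandrel and the x axis of bore, either way round below 0.05 rad and x of tang_tip in the frame of bore above 0.039 m and contact force between mandrel and rest below 0.1 N and linear speed of mandrel below 0.01 m/s); the arm keeps its last pose, push and grip.
It fails at once if the mandrel is rammed against the mount with more than 60 N (contact force between mandrel and mount above 60 N).
It fails at once if the mandrel is dropped (height (world z) of mandrel below 0.045 m).
It fails at once if a bystander is shifted by more than 30 mm (distance of any of mug, hammer, spool, bench_block from where it was at the start of the episode above 0.03 m).
It also fails if it takes over 58 s, if anything falls off the work surface, if the arm or the gripper's body presses on something with over 40 N, if the wrist force passes 120 N, or if a joint passes its speed limit or range.

## Working session

There is one attempt and no reset: what is moved stays moved. The work goes in short steps, Python scripts to look and compute and a tool call to move; the robot and the scene stay as the last step left them, time stands still between calls to the robot, and variables do not carry over. Pictures are saved under pics/ and viewed, and the job is handed in when it is done.

Besides the shell and the picture viewer there is one more tool, called after ">>>" as a command line: name --argument value ..., lists and objects as JSON in quotes. drive_tool: Moves the arm, as the interface text tells. Its arguments: {"type":"object","properties":{"increments":{"type":"array","items":{"type":"array"}},"jaw":{"type":"number"}},"required":["increments"]}

```bash
ls; mkdir -p pics; cat > h.py <<'E'
from cell import env
import numpy as np, cv2
def shot(n,f):
    p=env.read_camera(n); cv2.imwrite(f'pics/{f}.png',p['pixels']); return p
E
python3 - <<'E'
from h import *
print(env.state())
for n in ['side','top','wrist']:
    p=shot(n,n+'0')
    print(n,p['vertical_fov'],p['cx'],p['cy'],np.round(p['world_to_cam'],3).tolist())
    for t in ['mandrel','tang_tip','grip_land','bore','mount','rest','mug','hammer','spool','bench_block']:
        r=env.tip_of(t,p)
        print(t,[(np.round(d['point'],1).tolist(),round(d['score'],2)) for d in r[:2]])
E
```

```text
pics
{'t': 0.0, 'joints': array([-1.29360755e+00,  4.91548974e-01,  1.55943561e+00, -3.46403321e-06,
        1.09168817e+00, -1.05615751e-01]), 'qvel': array([ 2.39229625e-04, -9.36123063e-05, -2.00738258e-03,  7.67534558e-04,
       -9.66155908e-04, -3.07789793e-04]), 'tau': array([ 2.43007154e-03, -6.12643576e+01, -2.58174670e+01,  6.93218526e-02,
        4.83686663e-02, -6.41824590e-05]), 'eef_pos': array([ 233.39887914, -579.53190093,  214.07308788]), 'tcp_rot': array([-3.14051825e+00, -1.10808210e-04,  3.82806066e-01]), 'ft_force': array([-0.19320386, -0.01649819, -0.73086665]), 'moment': array([-0.0046295 ,  0.03795902,  0.00242085]), 'opening': 1.000545730644169}
side 48.836263054315516 268.4722700139158 209.36092297430994 [[-0.857, -0.514, -0.017, 507.932], [-0.382, 0.659, -0.647, 278.584], [0.344, -0.548, -0.762, 723.674], [0.0, 0.0, 0.0, 1.0]]
mandrel [([510.3, -200.3, 56.6], 0.88), ([531.2, -246.1, 58.5], 0.23)]
tang_tip [([494.8, -162.8, 59.7], 0.56)]
grip_land [([533.4, -247.3, 60.2], 0.65)]
bore []
mount [([517.6, 227.5, -0.4], 0.62)]
rest [([526.5, -237.1, -1.9], 0.95)
[... 393 characters left out ...]
 0.86)]
tang_tip [([497.6, -161.3, 64.3], 0.83)]
grip_land [([531.9, -245.6, 64.0], 0.83), ([496.4, -164.1, 61.5], 0.51)]
bore [([522.8, 215.5, 91.7], 0.59)]
mount [([519.6, 228.0, -0.1], 0.92)]
rest [([527.6, -237.3, -5.3], 0.97)]
mug [([753.6, 47.2, 2.8], 0.61)]
hammer [([747.6, -236.2, -2.2], 0.96), ([522.7, 212.1, 90.5], 0.66)]
spool [([724.3, 254.4, -2.0], 0.85)]
bench_block [([406.3, -11.0, -0.7], 0.67)]
wrist 69.14680827569974 280.0472214778776 209.81082388707054 [[0.374, -0.927, 0.001, -625.33], [-0.896, -0.361, 0.259, -29.299], [-0.24, -0.098, -0.966, 388.272], [0.0, 0.0, 0.0, 1.0]]
mandrel []
tang_tip []
grip_land []
bore []
mount []
rest []
mug []
hammer []
spool []
bench_block []
```

View pics/side0.png

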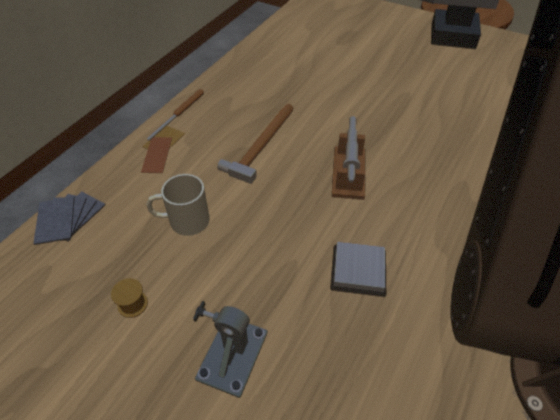

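View pics/top0.png

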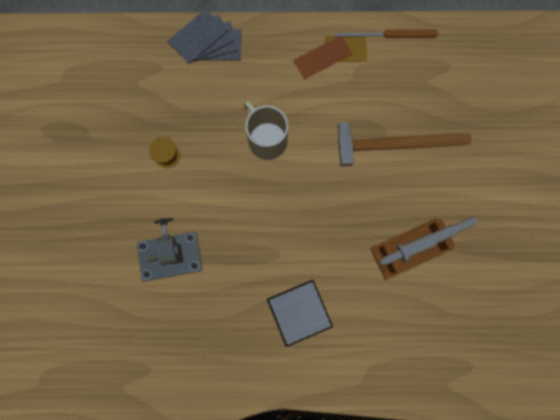

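```bash
python3 - <<'E'
from h import *
print(env.state()['t'])
E
```

```text
1.65
```

The side view shows the rest and mandrel around (350,150) and the mount at (230,340). The top view has the mandrel running from (385,262) at the tang to (475,220), and the mount at (170,255). Both agree with the networks. First I'll turn the tool so its x axis lies along the mandrel (yaw about 1.97).

>>> drive_tool --increments '[[[0,0,0],[0,0,-1]],[[0,0,0],[0,0,-1]],[[0,0,0],[0,0,-1]],[[0,0,0],[0,0,-1]],[[0,0,0],[0,0,-1]]]' --jaw 1

```text
t: 2.07
eef_pos: [233.5, -579.8, 214.7]
tcp_rot: [3.141, 0.0, 0.787]
ft_force: [-1.4, 0.1, -0.9]
opening: 0.999
```

>>> drive_tool --increments '[[[0,0,0],[0,0,-1]],[[0,0,0],[0,0,-1]],[[0,0,0],[0,0,-1]],[[0,0,0],[0,0,-1]],[[0,0,0],[0,0,-1]]]'

```text
t: 2.48
eef_pos: [233.5, -579.8, 214.7]
tcp_rot: [3.142, 0.0, 1.187]
ft_force: [-0.6, -0.8, 0.6]
opening: 0.998
```

>>> drive_tool --increments '[[[0,0,0],[0,0,-1]],[[0,0,0],[0,0,-1]],[[0,0,0],[0,0,-1]],[[0,0,0],[0,0,-1]],[[0,0,0],[0,0,-1]]]'

```text
t: 2.9
eef_pos: [233.5, -579.8, 214.7]
tcp_rot: [3.142, 0.0, 1.587]
ft_force: [-0.4, 0.7, 0.3]
opening: 1.0
```

>>> drive_tool --increments '[[[0,0,0],[0,0,-1]],[[0,0,0],[0,0,-1]],[[0,0,0],[0,0,-1]],[[0,0,0],[0,0,-1]],[[0,0,0],[0,0,-0.9]]]'

```text
t: 3.32
eef_pos: [233.5, -579.8, 214.6]
tcp_rot: [-3.142, 0.0, 1.979]
ft_force: [-0.4, -0.6, -0.8]
opening: 0.997
```

>>> drive_tool --increments '[[[0.416,0.904,0],[0,0,0]],[[0.416,0.904,0],[0,0,0]],[[0.416,0.904,0],[0,0,0]],[[0.416,0.904,0],[0,0,0]],[[0.416,0.904,0],[0,0,0]]]'

```text
t: 3.73
eef_pos: [334.3, -468.0, 214.7]
tcp_rot: [3.142, 0.0, 1.974]
ft_force: [0.3, -0.7, 0.4]
opening: 1.002
```

>>> drive_tool --increments '[[[0.416,0.904,0],[0,0,0]],[[0.416,0.904,0],[0,0,0]],[[0.416,0.904,0],[0,0,0]],[[0.416,0.904,0],[0,0,0]],[[0.416,0.904,0],[0,0,0]]]'

```text
t: 4.15
eef_pos: [434.6, -357.3, 214.8]
tcp_rot: [3.141, 0.0, 1.975]
ft_force: [0.4, -0.8, -0.3]
opening: 0.998
```

>>> drive_tool --increments '[[[0.416,0.904,0],[0,0,0]],[[0.416,0.904,0],[0,0,0]],[[0.416,0.904,0],[0,0,0]],[[0.416,0.904,0],[0,0,0]],[[0.416,0.904,0],[0,0,0]]]'

```text
t: 4.57
eef_pos: [534.8, -246.5, 214.8]
tcp_rot: [3.141, 0.0, 1.975]
ft_force: [-0.2, -0.5, -0.5]
opening: 1.002
```

```bash
python3 - <<'E'
from h import *
s=env.state();print(s['t'],s['eef_pos'],s['tcp_rot'],s['joints'])
p=shot('wrist','wrist1'); print(np.round(p['world_to_cam'],4).tolist())
np.save('w1.npy',p['world_to_cam'])
for t in ['mandrel','tang_tip','grip_land','rest']:
        r=env.tip_of(t,p)
        print(t,[(np.round(d['point'],1).tolist(),round(d['score'],2)) for d in r[:2]])
E
```

```text
4.5667 [ 534.82018813 -246.49055983  214.75492395] [3.14147051e+00 2.75815208e-04 1.97478538e+00] [-5.43980746e-01  4.39235184e-01  1.65024226e+00 -7.10349904e-05
  1.05181993e+00 -9.47934595e-01]
[[0.9193, 0.3936, -0.0009, -394.418], [0.3803, -0.8877, 0.2596, -451.5047], [0.1013, -0.239, -0.9657, 276.1848], [0.0, 0.0, 0.0, 1.0]]
mandrel [([514.4, -203.8, 62.6], 0.78), ([512.6, -198.0, 58.3], 0.52)]
tang_tip [([515.2, -207.2, 61.0], 0.69), ([492.4, -164.5, 62.0], 0.61)]
grip_land [([527.0, -243.9, 54.1], 0.57)]
rest [([524.9, -239.1, -2.5], 0.6)]
```

View pics/wrist1.png

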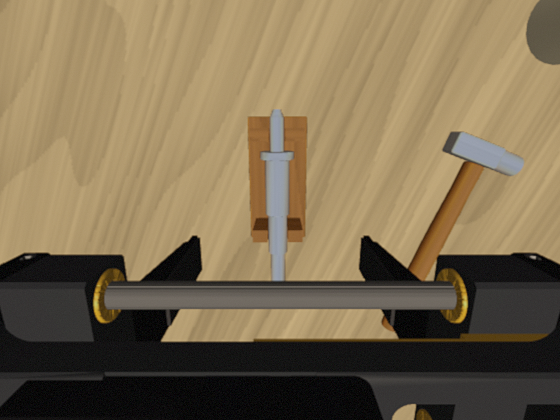

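The wrist view shows the mandrel almost vertical, with the tang tip at (277,110), the collar at (277,156) and the axis centred near column 277. I'll measure the axis precisely.

```bash
cat >> h.py <<'E'
def ray(p_or_M,uv,z,f=None,c=None):
    M=np.asarray(p_or_M); R=M[:3,:3]; t=M[:3,3]
    d=R.T@np.array([(uv[0]-c[0])/f,(uv[1]-c[1])/f,1]); o=-R.T@t
    return o+d*(z-o[2])/d[2]
E
python3 - <<'E'
from h import *
im=cv2.imread('pics/wrist1.png').astype(int)
M=np.load('w1.npy'); f=210/np.tan(np.radians(69.14680827569974/2)); c=(280.05,209.81)
# grey-blue pixels: b>=r
m=(im[:,:,0]-im[:,:,2]>-5)&(im.sum(2)>200)
P=[]
for r in list(range(116,150,4))+list(range(166,278,6)):
    xs=np.where(m[r,240:320])[0]+240
    if len(xs)==0: continue
    u=(xs.min()+xs.max())/2; q=ray(M,(u,r),60,f,c); P.append(q[:2]); print(r,xs.min(),xs.max(),q.round(1)[:2])
P=np.array(P); vx=cv2.fitLine(P.astype(np.float32),cv2.DIST_HUBER,0,.01,.01).ravel(); print(vx, np.arctan2(vx[1],vx[0]))
col=np.where(m[100:125,277])[0][:3]+100; print('tip',col, ray(M,(277,col[0]),60,f,c))
for r in range(145,170): print(r,m[r,240:320].sum(),end=' ')
E
```

```text
116 272 280 [ 497.7 -170.6]
120 272 281 [ 499.6 -174. ]
124 272 281 [ 501.2 -177.6]
128 272 281 [ 502.7 -181.2]
132 272 281 [ 504.3 -184.9]
136 272 281 [ 505.8 -188.5]
140 272 281 [ 507.4 -192.2]
144 272 281 [ 509. -196.]
148 272 281 [ 510.6 -199.7]
166 269 285 [ 518.4 -216.8]
172 269 285 [ 520.9 -222.6]
178 269 285 [ 523.4 -228.5]
184 269 285 [ 525.9 -234.5]
190 269 285 [ 528.5 -240.5]
196 269 285 [ 531.1 -246.7]
202 269 284 [ 533.2 -253. ]
208 269 285 [ 536.4 -259.1]
214 269 284 [ 538.5 -265.6]
220 271 283 [ 541.8 -271.7]
226 271 283 [ 544.5 -278.2]
232 271 283 [ 547.3 -284.7]
238 271 283 [ 550.1 -291.2]
244 271 283 [ 552.9 -297.9]
250 271 283 [ 555.7 -304.6]
256 273 282 [ 559.1 -311.2]
262 273 282 [ 562.1 -318. ]
268 273 282 [ 565. -325.]
274 273 282 [ 568. -332.]
[ 3.9677852e-01 -9.1791439e-01  5.3364264e+02 -2.5274535e+02] -1.1627917
tip [110 111 112] [ 496.31897365 -164.82666302   60.        ]
145 10 146 10 147 10 148 10 149 10 150 10 151 10 152 21 153 24 154 25 155 25 156 24 157 24 158 25 159 24 160 22 161 17 162 17 163 17 164 17 165 17 166 17 167 17 168 17 169 17
```

>>> drive_tool --increments '[[[0,-0.113,0.5],[0,0,-0.05]],[[0,0,0.7],[0,0,0]],[[0,0,0.7],[0,0,0]],[[0,0,0.7],[0,0,0]],[[0,0,0.7],[0,0,0]]]'

```text
t: 5.23
eef_pos: [530.0, -250.3, 115.0]
tcp_rot: [3.141, 0.001, 1.977]
ft_force: [0.3, -0.9, 0.8]
opening: 0.998
```

>>> drive_tool --increments '[[[0,0,0.7],[0,0,0]],[[0,0,0.7],[0,0,0]],[[0,0,0.5],[0,0,0]],[[0,0,0.5],[0,0,0]],[[0,0,0],[0,0,0]]]'

```text
t: 5.65
eef_pos: [529.1, -249.6, 41.2]
tcp_rot: [-3.139, -0.003, 1.977]
ft_force: [-0.1, -0.2, -0.2]
opening: 0.999
```

```bash
python3 - <<'E'
from h import *
s=env.state();print(s['t'],s['eef_pos'],s['tcp_rot'],s['ft_force'])
p=shot('wrist','wrist2');p=shot('top','top2')
E
```

```text
5.65 [ 529.06400011 -249.57661279   41.23339455] [-3.13922880e+00 -3.09225140e-03  1.97713767e+00] [-0.13633029 -0.20736946 -0.19694454]
```

View pics/wrist2.png

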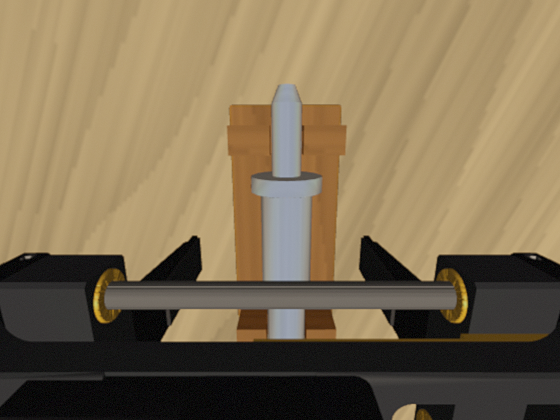

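The mandrel axis is at column 286 and the finger midline at about 281, so I'm about 2.7 mm off to the left. I'll correct that and close.

>>> drive_tool --increments '[[[0,0.09,0],[0,0,0]],[[0,0,0],[0,0,0]],[[0,0,0],[0,0,0]]]'

```text
t: 6.0
eef_pos: [533.7, -248.3, 44.6]
tcp_rot: [3.141, 0.001, 1.979]
ft_force: [0.5, -1.1, -0.2]
opening: 0.998
```

>>> drive_tool --increments '[[[0,0,0],[0,0,0]],[[0,0,0],[0,0,0]],[[0,0,0],[0,0,0]],[[0,0,0],[0,0,0]],[[0,0,0],[0,0,0]]]' --jaw -1

```text
t: 6.42
eef_pos: [533.3, -248.0, 43.7]
tcp_rot: [-3.142, 0.0, 1.979]
ft_force: [1.6, -0.4, -0.4]
opening: 0.706
```

>>> drive_tool --increments '[[[0,0,0],[0,0,0]],[[0,0,0],[0,0,0]],[[0,0,0],[0,0,0]],[[0,0,0],[0,0,0]],[[0,0,0],[0,0,0]]]'

```text
t: 6.83
eef_pos: [533.3, -248.0, 43.6]
tcp_rot: [-3.142, 0.0, 1.979]
ft_force: [0.1, -0.4, -0.3]
opening: 0.358
```

>>> drive_tool --increments '[[[0,0,0],[0,0,0]],[[0,0,0],[0,0,0]],[[0,0,0],[0,0,0]],[[0,0,0],[0,0,0]],[[0,0,0],[0,0,0]]]'

```text
t: 7.25
eef_pos: [532.9, -248.1, 43.6]
tcp_rot: [-3.141, -0.0, 1.979]
ft_force: [-5.4, -3.2, 2.4]
opening: 0.271
```

Gripped at 25.8 mm, as the 26 mm step should be. Now I'll lift.

>>> drive_tool --increments '[[[0,0,-0.1],[0,0,0]],[[0,0,-0.2],[0,0,0]],[[0,0,-0.3],[0,0,0]],[[0,0,-0.4],[0,0,0]],[[0,0,-0.4],[0,0,0]]]'

```text
t: 7.67
eef_pos: [533.5, -247.9, 86.9]
tcp_rot: [3.141, 0.0, 1.979]
ft_force: [1.0, -0.2, -6.2]
opening: 0.269
```

>>> drive_tool --increments '[[[0,0,-0.4],[0,0,0]],[[0,0,-0.2],[0,0,0]],[[0,0,0],[0,0,0]],[[0,0,0],[0,0,0]],[[0,0,0],[0,0,0]]]'

```text
t: 8.08
eef_pos: [533.1, -247.8, 103.3]
tcp_rot: [-3.141, -0.0, 1.979]
ft_force: [0.3, -0.7, -5.6]
opening: 0.263
```

```bash
python3 - <<'E'
from h import *
s=env.state();print(s['t'],s['eef_pos'],s['tcp_rot'],s['ft_force'],s['moment'],s['opening'])
p=shot('side','side3');print({t:[(np.round(d['point'],1).tolist(),round(d['score'],2)) for d in env.tip_of(t,p)[:2]] for t in ['mandrel','tang_tip','grip_land','bore','mount']})
p=shot('top','top3')
print({t:[(np.round(d['point'],1).tolist(),round(d['score'],2)) for d in env.tip_of(t,p)[:2]] for t in ['mandrel','tang_tip','bore','mount']})
np.save('Mtop.npy',p['world_to_cam'])
cv2.imwrite('pics/mz.png',cv2.resize(p['pixels'][190:310,110:250],None,fx=5,fy=5,interpolation=cv2.INTER_CUBIC))
E
```

```text
8.0833 [ 533.08370899 -247.8078911   103.32490811] [-3.14131435e+00 -4.05163572e-04  1.97878401e+00] [ 0.34301741 -0.71838023 -5.59298104] [ 0.04617779 -0.05052691  0.02718807] 0.26292175438758314
{'mandrel': [([512.6, -198.8, 119.0], 0.67)], 'tang_tip': [([497.8, -160.3, 118.7], 0.58)], 'grip_land': [([533.9, -244.5, 120.2], 0.62)], 'bore': [([517.5, 215.0, 92.2], 0.81), ([723.9, 251.9, -1.5], 0.21)], 'mount': [([518.4, 229.3, 0.6], 0.85), ([722.2, 255.5, -1.0], 0.57)]}
{'mandrel': [([517.3, -203.6, 116.8], 0.68)], 'tang_tip': [([499.4, -165.9, 120.0], 0.96)], 'bore': [([520.5, 212.5, 89.3], 0.97), ([499.7, -161.3, 120.2], 0.32)], 'mount': [([519.1, 231.3, 1.2], 0.85)]}
```

View pics/side3.png

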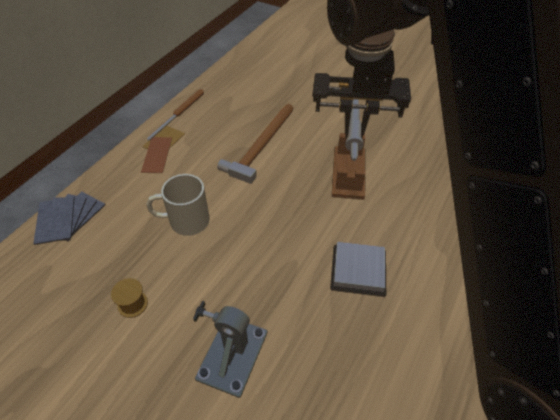

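View pics/mz.png

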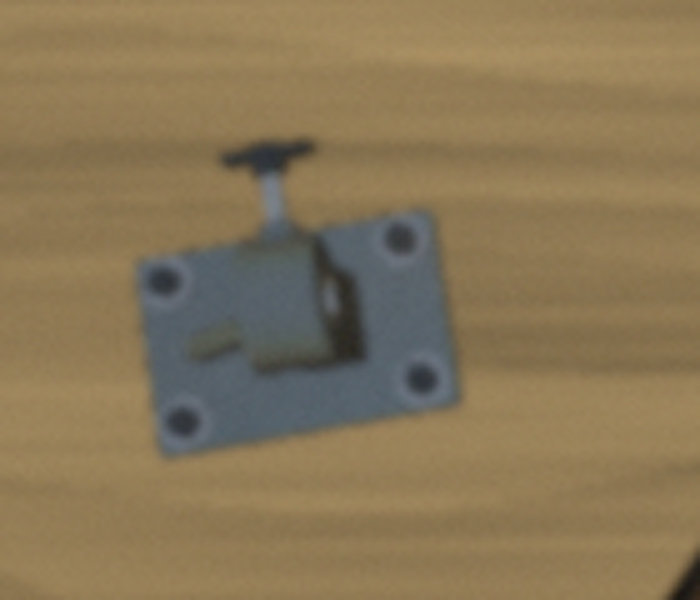

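The crop shows the mount base corners at about (137,260), (430,210), (460,402) and (163,456), the boss facing right, and the thumbscrew up at (268,155). I'll fit the pose from these.

```bash
python3 - <<'E'
from h import *
M=np.load('Mtop.npy'); f=210/np.tan(np.radians(44.41133698489333/2)); c=(284.098,207.813)
im=cv2.imread('pics/top3.png')
def P(uv,z): return ray(M,((uv[0]+.5)/5-.5+110,(uv[1]+.5)/5-.5+190),z,f,c)[:2]
C=np.array([P(q,10) for q in [(137,260),(430,210),(460,402),(163,456)]])
H=np.array([P(q,10) for q in [(164,282),(400,240),(421,379),(183,421)]])
for Q in(C,H):
    a,b,cc,d=Q; v=(a-b)/np.linalg.norm(a-b)+(d-cc)/np.linalg.norm(d-cc); w=(d-a)/np.linalg.norm(d-a)+(cc-b)/np.linalg.norm(cc-b)
    print(Q.round(1).tolist(),np.linalg.norm(a-b),np.linalg.norm(d-cc),np.linalg.norm(a-d))
    y1=np.arctan2(v[1],v[0]);y2=np.arctan2(w[1],w[0])+np.pi/2 ; print(y1,y2)
    y=y1; ctr=Q.mean(0); o=ctr-15*np.array([np.cos(y),np.sin(y)]); print('ctr',ctr,'origin',o,'bore',o-15*np.array([np.cos(y),np.sin(y)]))
E
```

```text
[[544.7, 307.7], [563.6, 192.2], [487.5, 178.8], [467.6, 294.3]] 117.05856136749227 117.21694194721532 78.22976043289195
1.737357884542007 -1.397419618345535
ctr [515.82831886 243.26583857] origin [518.31520605 228.47342862] bore [520.80209324 213.68101867]
[[535.8, 296.7], [551.7, 203.8], [496.6, 194.3], [481.1, 287.0]] 94.19570193089682 94.04638700506922 55.55473199311976
1.7384037951368303 -1.3975960526791473
ctr [516.30462332 245.47136631] origin [518.80698068 230.68156551] bore [521.30933805 215.89176472]
```

>>> drive_tool --increments '[[[0.1,0,0],[0,0,0.6]],[[0.3,0,0],[0,0,0.6]],[[0.6,0.1,0],[0,0,0.6]],[[0.8,0.2,0],[0,0,0.6]],[[0.8,0.2,0],[0,0,0.6]]]'

```text
t: 9.05
eef_pos: [526.1, -168.8, 103.6]
tcp_rot: [-3.142, 0.0, 1.735]
ft_force: [1.0, 0.9, -5.0]
opening: 0.267
```

>>> drive_tool --increments '[[[0.8,0.2,0],[0,0,0]],[[0.8,0.2,0],[0,0,0]],[[0.8,0.2,0],[0,0,0]],[[0.8,0.2,0],[0,0,0]],[[0.8,0.2,0],[0,0,0]]]'

```text
t: 9.47
eef_pos: [536.1, -44.8, 103.8]
tcp_rot: [3.141, 0.0, 1.739]
ft_force: [0.1, -0.7, -5.4]
opening: 0.265
```

>>> drive_tool --increments '[[[0.8,0.2,0],[0,0,0]],[[0.8,0.2,0],[0,0,0]],[[0.6,0.2,0],[0,0,0]],[[0.3,0,0],[0,0,0]],[[0,0,0],[0,0,0]]]'

```text
t: 9.88
eef_pos: [540.9, 32.5, 103.6]
tcp_rot: [-3.141, -0.0, 1.741]
ft_force: [-0.5, 0.3, -4.4]
opening: 0.268
```

>>> drive_tool --increments '[[[0,0,0],[0,0,0]],[[0,0,0],[0,0,0]],[[0,0,0],[0,0,0]]]'

```text
t: 10.13
eef_pos: [541.3, 30.0, 103.6]
tcp_rot: [3.142, 0.0, 1.738]
ft_force: [0.1, 0.2, -6.0]
opening: 0.265
```

>>> drive_tool --increments '[[[0.3,0.08,0.2],[0,0,0]],[[0.5,0.09,0.3],[0,0,0]],[[0.5,0.09,0.3],[0,0,0]],[[0.4,0.09,0.2],[0,0,0]],[[0.1,0,0],[0,0,0]]]'

```text
t: 10.55
eef_pos: [542.1, 87.4, 72.3]
tcp_rot: [-3.14, -0.0, 1.74]
ft_force: [-0.5, -0.2, -4.9]
opening: 0.268
```

>>> drive_tool --increments '[[[0,0,0],[0,0,0]],[[0,0,0],[0,0,0]],[[0,0,0],[0,0,0]]]'

```text
t: 10.8
eef_pos: [542.8, 85.5, 74.0]
tcp_rot: [3.141, 0.0, 1.738]
ft_force: [0.0, 1.0, -5.2]
opening: 0.264
```

```bash
cat > look.py <<'E'
from h import *
import sys
k=sys.argv[1]
s=env.state();print(s['t'],s['eef_pos'],s['tcp_rot'],s['ft_force'],s['moment'])
for n in ['side','top','wrist']:
    p=shot(n,n+k); np.save(f'M{n}{k}.npy',p['world_to_cam'])
    print(n,{t:[(np.round(d['point'],1).tolist(),round(d['score'],2)) for d in env.tip_of(t,p)[:1]] for t in ['mandrel','tang_tip','bore']})
E
python3 look.py 4
```

```text
10.8 [542.80408477  85.48392662  73.98422093] [3.14094927e+00 2.64075109e-04 1.73839948e+00] [ 0.02003681  0.97097741 -5.22761808] [-0.04245368 -0.14124939  0.01700704]
side {'mandrel': [([533.2, 138.8, 88.5], 0.96)], 'tang_tip': [([527.5, 179.0, 85.6], 0.62)], 'bore': [([518.4, 214.7, 92.1], 0.7)]}
top {'mandrel': [], 'tang_tip': [], 'bore': [([523.7, 217.1, 90.1], 0.68)]}
wrist {'mandrel': [([535.9, 133.2, 91.9], 0.64)], 'tang_tip': [([526.5, 177.4, 89.1], 0.61)], 'bore': []}
```

View pics/wrist4.png

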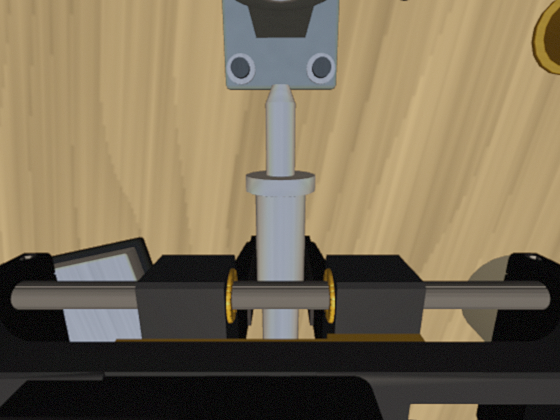

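View pics/side4.png

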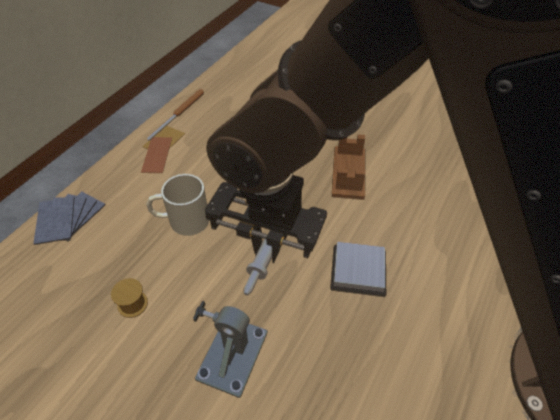

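View pics/top4.png

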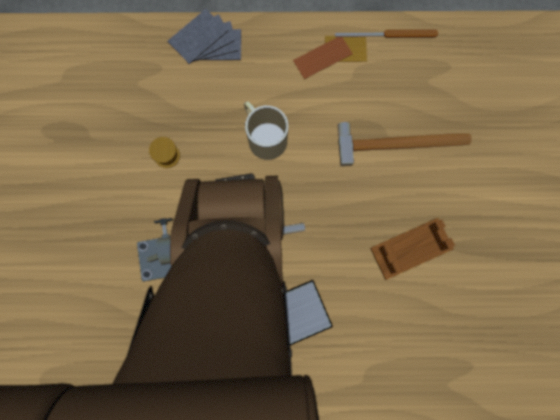

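The wrist view shows the tang tip at (280,86), and the mount bolts at (240,68) and (321,68) are symmetric about column 280, so lateral alignment is good. I'll check yaw and height more finely.

```bash
python3 - <<'E'
import cv2,numpy as np
a=cv2.imread('pics/wrist4.png');b=cv2.imread('pics/wrist2.png');s=cv2.imread('pics/side4.png')
g=cv2.cvtColor(a,cv2.COLOR_BGR2GRAY)
cv2.imwrite('pics/z4.png',np.hstack([cv2.resize(a[0:200,210:350],None,fx=2.8,fy=2.9,interpolation=3),cv2.resize(b[0:200,210:350],None,fx=2.8,fy=2.9,interpolation=3)]))
cv2.imwrite('pics/zs4.png',cv2.resize(s[230:400,180:300],None,fx=4.6,fy=3.5*4.6/4.6 if 0 else 3.5,interpolation=3) if 0 else cv2.resize(s[230:380,180:300],None,fx=4,fy=4,interpolation=3))
m=(a[:,:,0].astype(int)-a[:,:,2]>-5)
for r in (40,60,75,84): 
    xs=np.where(m[r,200:360])[0]+200; print(r,xs.min(),xs.max(),(xs.min()+xs.max())/2)
for r in (90,95,120,140,160,182,210,230): 
    xs=np.where(m[r,240:320])[0]+240; print(r,xs.min(),xs.max(),(xs.min()+xs.max())/2)
for c in (230,240,250,310,320,330): print(c,np.where(m[70:110,c])[0].max()+70)
E
```

```text
40 224 336 280.0
60 225 335 280.0
75 226 335 280.5
84 227 334 280.5
90 273 287 280.0
95 272 287 279.5
120 270 290 280.0
140 270 290 280.0
160 270 290 280.0
182 256 307 281.5
210 263 298 280.5
230 263 298 280.5
230 88
240 88
250 88
310 88
320 88
330 88
```

View pics/z4.png

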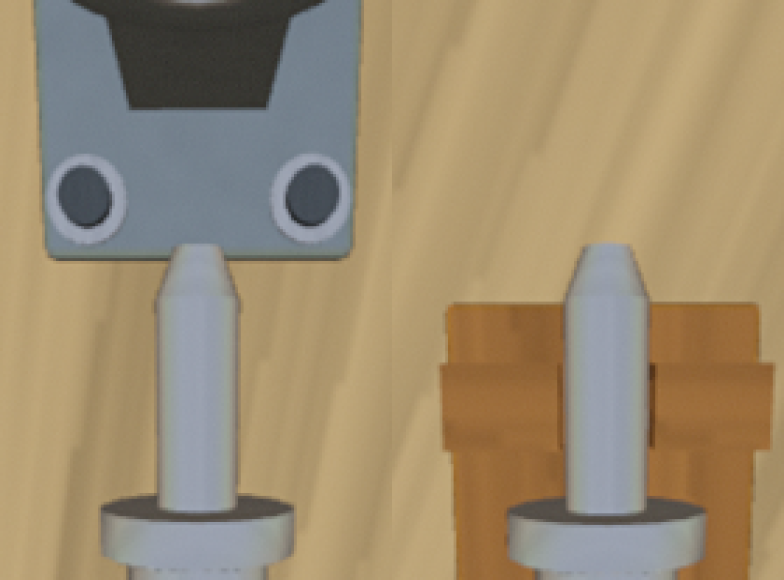

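View pics/zs4.png

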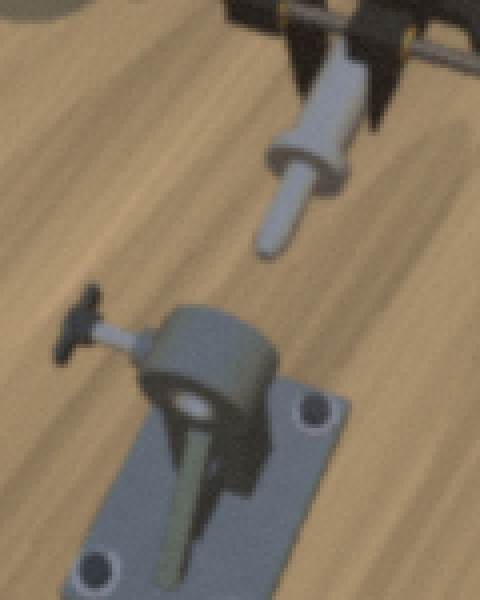

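Alignment holds: the mount edges are symmetric about 280, the front edge is level at row 88, and the tang is at 280. I'll advance gently.

>>> drive_tool --increments '[[[0.2,0,0.01],[0,0,0]],[[0.3,0,0],[0,0,0]],[[0.3,0,0],[0,0,0]],[[0.2,0,0],[0,0,0]],[[0.1,0,0],[0,0,0]]]'

```text
t: 11.82
eef_pos: [536.7, 119.9, 73.3]
tcp_rot: [-3.141, -0.0, 1.74]
ft_force: [0.8, -0.1, -5.5]
opening: 0.269
```

>>> drive_tool --increments '[[[0.1,0,0],[0,0,0]],[[0.1,0,0],[0,0,0]],[[0.1,0,0],[0,0,0]],[[0.1,0,0],[0,0,0]],[[0,0,0],[0,0,0]]]'

```text
t: 12.23
eef_pos: [534.9, 130.7, 73.3]
tcp_rot: [-3.142, 0.0, 1.739]
ft_force: [-0.9, 0.2, -6.1]
opening: 0.266
```

```bash
python3 - <<'E'
from h import *
s=env.state();print(s['t'],s['eef_pos'],s['tcp_rot'],s['ft_force'],s['moment'])
p=shot('side','side5');q=shot('wrist','wrist5')
cv2.imwrite('pics/z5.png',np.hstack([cv2.resize(p['pixels'][230:370,180:300],None,fx=3.3,fy=3.3,interpolation=3),cv2.resize(q['pixels'][0:200,220:340],None,fx=3.3,fy=2.31,interpolation=3)]))
E
```

```text
12.2333 [534.92287808 130.71448464  73.29470565] [-3.14153996e+00  2.70098926e-05  1.73895100e+00] [-0.92150474  0.17205149 -6.14118184] [ 0.01816524 -0.09395535 -0.02726233]
```

View pics/z5.png

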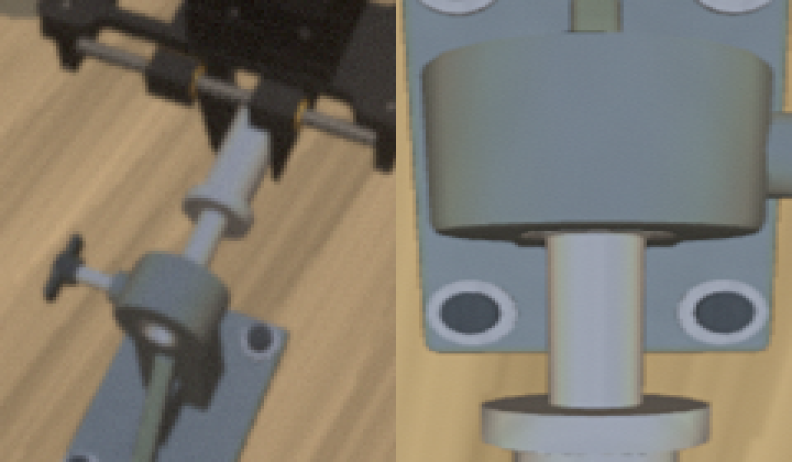

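The tang tip is entering the bore centrally in the wrist view, with the boss around (595,140) in the crop, and no contact force. I'll continue slowly.

>>> drive_tool --increments '[[[0.08,0,0],[0,0,0]],[[0.08,0,0],[0,0,0]],[[0.08,0,0],[0,0,0]],[[0.08,0,0],[0,0,0]],[[0,0,0],[0,0,0]]]'

```text
t: 12.75
eef_pos: [533.3, 140.2, 73.3]
tcp_rot: [-3.142, 0.0, 1.739]
ft_force: [0.3, 0.1, -5.5]
opening: 0.266
```

>>> drive_tool --increments '[[[0.08,0,0],[0,0,0]],[[0.08,0,0],[0,0,0]],[[0.08,0,0],[0,0,0]],[[0.08,0,0],[0,0,0]],[[0,0,0],[0,0,0]]]'

```text
t: 13.17
eef_pos: [531.7, 149.7, 73.3]
tcp_rot: [3.142, 0.0, 1.739]
ft_force: [-1.2, -0.3, -6.7]
opening: 0.269
```

>>> drive_tool --increments '[[[0,0,0],[0,0,0]],[[0,0,0],[0,0,0]]]'

```text
t: 13.33
eef_pos: [531.8, 149.3, 73.3]
tcp_rot: [3.142, 0.0, 1.739]
ft_force: [0.1, 0.4, -5.4]
opening: 0.265
```

```bash
python3 - <<'E'
from h import *
s=env.state();print(s['t'],s['eef_pos'],s['tcp_rot'],s['ft_force'],s['moment'])
p=shot('side','side6');q=shot('wrist','wrist6')
cv2.imwrite('pics/z6.png',np.hstack([cv2.resize(p['pixels'][230:370,180:300],None,fx=3.3,fy=3.3,interpolation=3),cv2.resize(q['pixels'][0:200,220:340],None,fx=3.3,fy=2.31,interpolation=3)]))
E
```

```text
13.3333 [531.82512542 149.29854523  73.31081573] [3.14155832e+00 8.56507290e-05 1.73889460e+00] [ 0.07088569  0.42322157 -5.37489641] [ 0.04791427 -0.06119014  0.03181478]
```

View pics/z6.png

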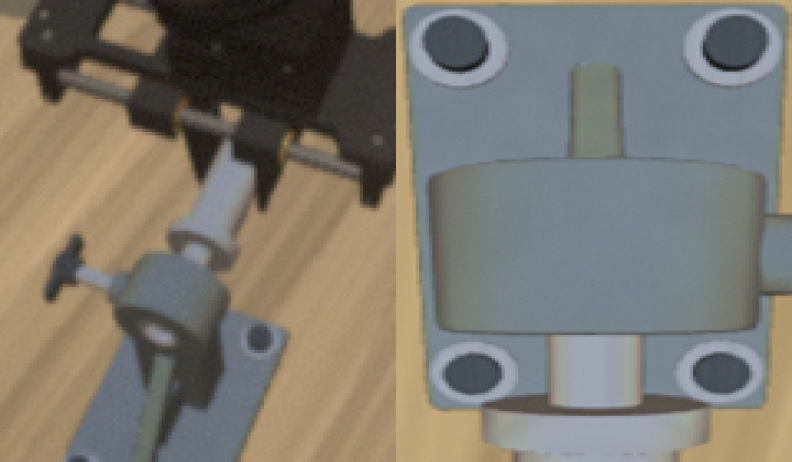

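The tang is inside with about 14–18 mm left, still aligned and at near-zero lateral force. I'll approach slower.

>>> drive_tool --increments '[[[0.06,0,0],[0,0,0]],[[0.06,0,0],[0,0,0]],[[0.06,0,0],[0,0,0]],[[0.06,0,0],[0,0,0]],[[0.06,0,0],[0,0,0]]]'

```text
t: 13.85
eef_pos: [530.2, 158.4, 73.3]
tcp_rot: [-3.142, 0.0, 1.739]
ft_force: [-0.6, 0.6, -5.0]
opening: 0.263
```

>>> drive_tool --increments '[[[0.03,0,0],[0,0,0]],[[0.03,0,0],[0,0,0]],[[0.02,0,0],[0,0,0]],[[0.02,0,0],[0,0,0]],[[0,0,0],[0,0,0]]]'

```text
t: 14.27
eef_pos: [529.8, 161.2, 73.3]
tcp_rot: [3.142, 0.0, 1.739]
ft_force: [0.0, 0.5, -6.3]
opening: 0.269
```

```bash
python3 - <<'E'
from h import *
s=env.state();print(s['t'],s['eef_pos'],s['tcp_rot'],s['ft_force'],s['moment'])
q=shot('wrist','wrist7')
cv2.imwrite('pics/z7.png',cv2.resize(q['pixels'][0:200,220:340],None,fx=3.3,fy=3,interpolation=3))
E
```

```text
14.2667 [529.811539   161.15333879  73.30481563] [3.14156353e+00 8.72557706e-05 1.73880074e+00] [ 0.011059    0.54262188 -6.312524  ] [-0.01954853 -0.10886119  0.02125217]
```

View pics/z7.png

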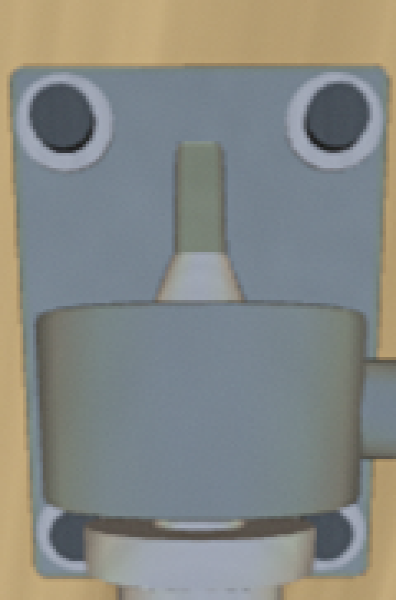

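The tang's taper now shows behind the boss, and a gap of about 5 mm is left at the collar (row 520). I'm creeping in.

>>> drive_tool --increments '[[[0.02,0,0],[0,0,0]],[[0.02,0,0],[0,0,0]],[[0.02,0,0],[0,0,0]],[[0.02,0,0],[0,0,0]]]'

```text
t: 14.65
eef_pos: [529.4, 163.5, 73.3]
tcp_rot: [3.142, 0.0, 1.739]
ft_force: [0.1, 0.4, -5.9]
opening: 0.265
```

>>> drive_tool --increments '[[[0.02,0,0],[0,0,0]],[[0.02,0,0],[0,0,0]],[[0,0,0],[0,0,0]]]'

```text
t: 14.9
eef_pos: [529.3, 164.6, 73.3]
tcp_rot: [3.141, 0.0, 1.739]
ft_force: [0.9, -2.2, -4.7]
opening: 0.265
```

>>> drive_tool --increments '[[[0.02,0,0],[0,0,0]],[[0.02,0,0],[0,0,0]],[[0,0,0],[0,0,0]]]'

```text
t: 15.15
eef_pos: [529.4, 164.7, 73.4]
tcp_rot: [3.141, 0.002, 1.739]
ft_force: [2.0, -11.7, -4.9]
opening: 0.265
```

Contact, and the axial force has risen to about 12 N. I'll hold, check seating, and trim.

>>> drive_tool --increments '[[[0,0,0],[0,0,0]],[[0,0,0],[0,0,0]],[[0,0,0],[0,0,0]]]'

```text
t: 15.4
eef_pos: [529.3, 164.7, 73.4]
tcp_rot: [3.142, 0.002, 1.739]
ft_force: [1.3, -11.4, -4.8]
opening: 0.269
```

```bash
python3 - <<'E'
from h import *
d=np.array([np.cos(1.739),np.sin(1.739),0])
for i in range(6):
    q=env.read_camera('wrist'); s=env.state(); print(round(s['t'],2),s['ft_force'].round(1),round(float(s['ft_force']@d),1),s['moment'].round(3),s['eef_pos'].round(2))
p=shot('side','side8');q=shot('wrist','wrist8')
for n,c in(('side',p),('wrist',q)): print(n,{t:[(np.round(d['point'],1).tolist(),round(d['score'],2)) for d in env.tip_of(t,c)[:1]] for t in ['mandrel','tang_tip']})
cv2.imwrite('pics/z8.png',np.hstack([cv2.resize(p['pixels'][230:370,180:300],None,fx=3.3,fy=4.2,interpolation=3),cv2.resize(q['pixels'][0:200,220:340],None,fx=3.3,fy=2.94,interpolation=3)]))
E
```

```text
15.45 [  1.9 -11.7  -4.7] -11.8 [-1.918 -0.506  0.145] [529.37 164.68  73.35]
15.5 [  1.5 -10.9  -4. ] -11.0 [-1.904 -0.518  0.094] [529.35 164.67  73.35]
15.55 [  1.7 -11.2  -3.9] -11.4 [-1.886 -0.504  0.134] [529.35 164.67  73.35]
15.6 [  2.4 -10.5  -4. ] -10.8 [-1.892 -0.488  0.089] [529.34 164.67  73.35]
15.65 [  3.1 -10.9  -5.4] -11.2 [-1.899 -0.471  0.13 ] [529.37 164.65  73.36]
15.7 [  3.  -11.7  -5.3] -12.0 [-1.876 -0.494  0.101] [529.38 164.67  73.35]
side {'mandrel': [([520.2, 217.5, 88.9], 0.84)], 'tang_tip': [([514.5, 260.1, 87.6], 0.93)]}
wrist {'mandrel': [([524.3, 214.1, 92.3], 0.93)], 'tang_tip': [([513.6, 252.4, 85.1], 0.96)]}
```

View pics/z8.png

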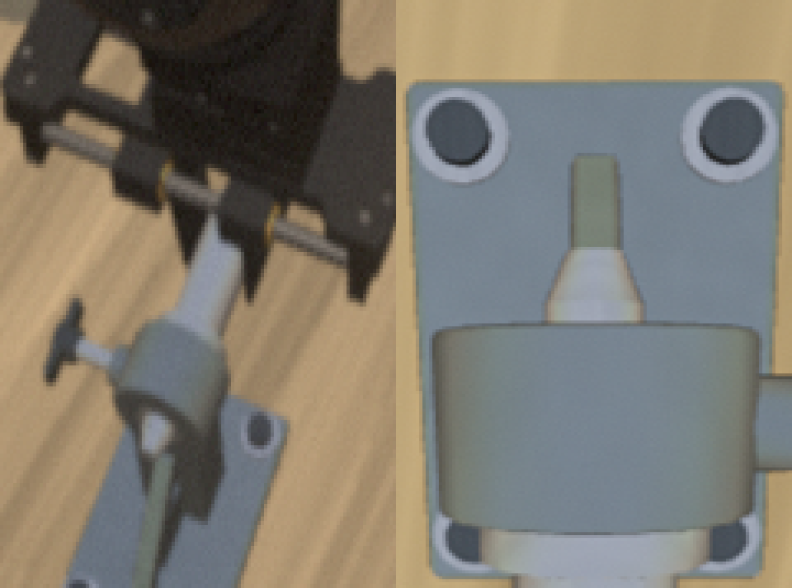

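The collar is flush in both views: no gap at row 530, and the taper plus about 4 mm of tang shows behind the boss. The push is steady at about 11.4 N. I'll trim it slightly and hold.

>>> drive_tool --increments '[[[-0.003,0,0],[0,0,0]],[[0,0,0],[0,0,0]],[[0,0,0],[0,0,0]],[[0,0,0],[0,0,0]],[[0,0,0],[0,0,0]]]'

```text
t: 16.42
eef_pos: [529.3, 164.7, 73.4]
tcp_rot: [3.141, 0.001, 1.739]
ft_force: [2.2, -10.0, -4.5]
opening: 0.262
```

>>> drive_tool --increments '[[[0,0,0],[0,0,0]],[[0,0,0],[0,0,0]],[[0,0,0],[0,0,0]],[[0,0,0],[0,0,0]],[[0,0,0],[0,0,0]]]'

```text
t: 16.83
eef_pos: [529.4, 164.7, 73.4]
tcp_rot: [3.141, 0.001, 1.739]
ft_force: [1.6, -10.3, -4.6]
opening: 0.265
```

>>> drive_tool --increments '[[[0,0,0],[0,0,0]],[[0,0,0],[0,0,0]],[[0,0,0],[0,0,0]],[[0,0,0],[0,0,0]],[[0,0,0],[0,0,0]]]'

```text
t: 17.25
eef_pos: [529.4, 164.7, 73.4]
tcp_rot: [3.141, 0.001, 1.739]
ft_force: [1.7, -10.0, -5.2]
opening: 0.264
```

>>> drive_tool --increments '[[[0,0,0],[0,0,0]],[[0,0,0],[0,0,0]],[[0,0,0],[0,0,0]],[[0,0,0],[0,0,0]],[[0,0,0],[0,0,0]]]'

```text
t: 17.67
eef_pos: [529.4, 164.7, 73.4]
tcp_rot: [3.141, 0.001, 1.739]
ft_force: [2.4, -10.1, -4.6]
opening: 0.27
```

>>> drive_tool --increments '[[[0,0,0],[0,0,0]],[[0,0,0],[0,0,0]],[[0,0,0],[0,0,0]],[[0,0,0],[0,0,0]],[[0,0,0],[0,0,0]]]'

```text
t: 18.08
eef_pos: [529.4, 164.7, 73.3]
tcp_rot: [3.141, 0.001, 1.739]
ft_force: [2.7, -10.4, -5.8]
opening: 0.268
```

>>> drive_tool --increments '[[[0,0,0],[0,0,0]],[[0,0,0],[0,0,0]],[[0,0,0],[0,0,0]],[[0,0,0],[0,0,0]],[[0,0,0],[0,0,0]]]'

```text
t: 18.5
eef_pos: [529.4, 164.7, 73.3]
tcp_rot: [3.141, 0.001, 1.739]
ft_force: [0.9, -10.0, -4.5]
opening: 0.268
```

>>> drive_tool --increments '[[[0,0,0],[0,0,0]],[[0,0,0],[0,0,0]],[[0,0,0],[0,0,0]],[[0,0,0],[0,0,0]],[[0,0,0],[0,0,0]]]'

```text
t: 18.92
eef_pos: [529.3, 164.7, 73.3]
tcp_rot: [3.141, 0.001, 1.739]
ft_force: [1.9, -10.5, -4.7]
opening: 0.266
```

>>> drive_tool --increments '[[[0,0,0],[0,0,0]],[[0,0,0],[0,0,0]],[[0,0,0],[0,0,0]],[[0,0,0],[0,0,0]],[[0,0,0],[0,0,0]]]'

```text
t: 19.33
eef_pos: [529.4, 164.7, 73.4]
tcp_rot: [3.141, 0.001, 1.739]
ft_force: [2.0, -10.6, -4.4]
opening: 0.27
```

>>> drive_tool --increments '[[[0,0,0],[0,0,0]],[[0,0,0],[0,0,0]],[[0,0,0],[0,0,0]],[[0,0,0],[0,0,0]],[[0,0,0],[0,0,0]]]'

```text
t: 19.75
eef_pos: [529.4, 164.7, 73.4]
tcp_rot: [3.141, 0.001, 1.739]
ft_force: [2.9, -10.4, -3.5]
opening: 0.265
```

```bash
python3 - <<'E'
from h import *
d=np.array([np.cos(1.739),np.sin(1.739),0])
p=shot('side','side9');q=shot('wrist','wrist9')
s=env.state(); print(round(s['t'],2),s['ft_force'].round(1),round(float(s['ft_force']@d),1),s['eef_pos'].round(2),s['opening'])
a=cv2.imread('pics/wrist8.png').astype(int); print(abs(a-q['pixels']).mean())
cv2.imwrite('pics/z9.png',cv2.resize(q['pixels'][60:210,210:350],None,fx=4,fy=4,interpolation=3))
E
```

```text
19.85 [  2.5 -10.7  -5.5] -11.0 [529.33 164.68  73.34] 0.2647006061839144
1.5921584467120182
```

View pics/side9.png

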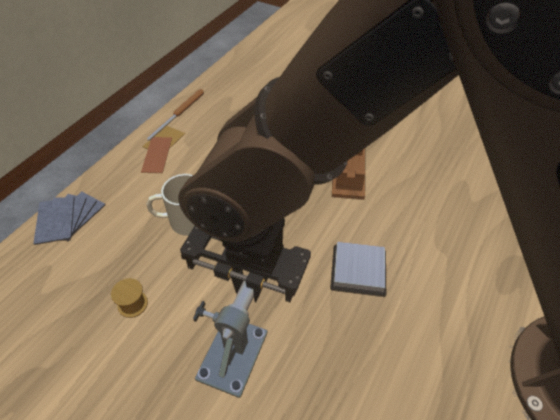

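View pics/z9.png

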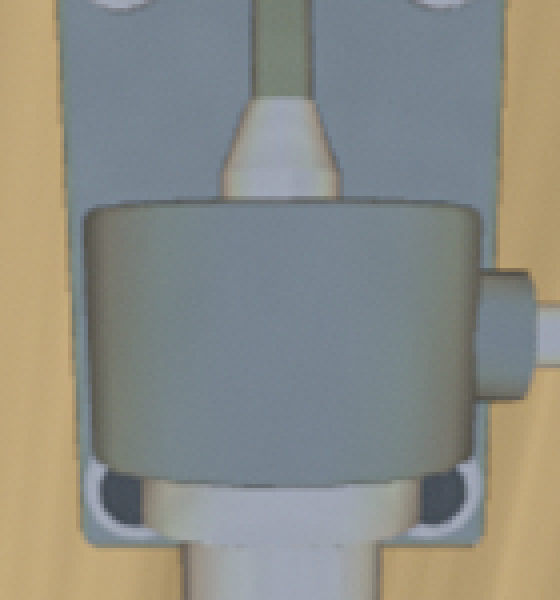

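The collar is square and flush, and the push has been a steady 10–11 N for over 4 s. The mug, hammer, spool and block weren't disturbed. Handing in.

```bash
python3 -c "
from cell import env
print(env.job_done()); s=env.state(); print(s['t'],s['ft_force'])"
```

```text
the job is handed in; nothing more can be done
None
the job is handed in; nothing more can be done
```

The mandrel is seated in the mount with its collar home against the boss, and the arm is still gripping it and pushing. I gripped it on the 26 mm step, lifted it straight out of the rest and lined it up with the bore. I then crept the tang in until the collar touched.

- **Push:** I held it for about 4.5 s from first reaching 10 N. It read 11–12 N at first; after a small trim it stayed at 10–11 N to hand-in. At contact it read about 12 N, and no reading between moves was higher.
- **Grip:** the jaw opening matched the 26 mm step throughout. Grip force isn't measured directly; the interface sets it at 30 N.
- **Fit:** the wrist view shows the collar flush and square on the boss, with the tang showing behind it. Tool yaw was 1.739 rad, against about 1.740 measured for the mount.
- **Bystanders:** the last side view shows the spool, block and mug in place. The hammer was hidden behind the arm there, but it looked unmoved in the pictures taken just before insertion, and the arm did not go near it after that.
- **Disagreements:** at the seated position the networks put the tang tip 2–5 mm low. The measured tool height and the wrist picture did not support that, so I treated it as network noise. Position readings taken while the arm was still moving were off by up to 5 mm, so I corrected from settled readings and pictures.

The hand-in reported no verdict, and I could not read the force after it.

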